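# Raise the dust hood's sash and draw out the tray

### The job

Raise the hood's clear sash almost to the top of its travel, where friction keeps it up, and leave it standing open. Then reach in under it and draw the blue tray out onto the mat until the whole tray is in front of the hood, with the steel block still standing in it. Leave the round tin inside the hood.

Things in the scene. Friction and masses are not known exactly. Their poses are not given: they have to be found in the camera images.
- hood: Dust hood, grey cheeks, clear back and roof, fixed: 320 wide (y) x 195 mm high, no floor (things in it stand on the mat). Origin: on the mat, mid-width, 70 mm behind the sash's foot; x points into the hood, y left, z up. The front leans back 20 degrees: sash plane at x=-70 mm at the mat, +1 mm at the roof. Opening 290 mm wide between two guides (375 tall). Inside back x=+63; roof 183 mm up.
- sash (a joint): Travel of the sash along its slope in m: 0 shut (as at the start), 0.18 upper stop. Clear panel 296 wide x 200 x 8 mm, yellow lower rail. It slides straight up and back, 20 degrees from upright (0.18 is 169 mm up, 62 mm back). About 0.4 kg; lifting takes about 5 N, less higher up. Let go below about 0.07 it slides back down; above about 0.12 friction holds it.
- sash_bar (a point): Centre of the black round bar that lifts the sash: 10 mm thick, 100 mm long along the hood's y, a post at each end, axis 35 mm in front of the sash's mid-plane (26 mm free between bar and sash). 111 mm above the mat when shut; moves with the sash. Axes: z along the slope, up and back; y as the hood's. Can be hooked from below by tilted fingers.
- sash_edge (a point): Middle of the sash's lower edge: 3 mm above the mat when shut, 172 mm at the upper stop, then 62 mm farther back. Axes as sash_bar's.
- tray: Blue open parts tray, 96 (x) x 136 (y) x 26 mm high, walls and floor 2 mm; inner wall faces at x=+-43, y=+-63 mm; about 0.05 kg, slides easily. Origin: centre of its underside. Stands on the mat inside the hood, in its left or right half, its x axis within 3 degrees of the hood's, front wall 5 to 20 mm behind the sash.
- tray_back_left (a point): Left rear corner of the tray: x = +48, y = +68 mm from the tray's origin, 20 mm up.
- tray_back_right (a point): Right rear corner of the tray: x = +48, y = -68 mm from the tray's origin, 20 mm up.
- block: Light grey ground steel block, 25 (x) x 40 (y) x 35 mm high, 0.13 kg, standing in the rear half of the tray (its centre 14 to 25 mm behind the tray's centre). Origin: centre of its underside.
- tin: Round whitish tin, 64 mm across, 25 mm high, beside the tray in the other half of the hood. Origin: centre of its underside.

How it is judged:
By the outcome, as a careful person would: the job done as asked, in the order asked, and still so for the second after the job is handed in, with the robot touching nothing.
It also fails if it takes over 48 s, if anything falls off the work surface, if the arm or the gripper's body presses on something with over 40 N, if the wrist force passes 120 N, or if a joint passes its speed limit or range.

### The arm

A 7-joint arm with a two-finger parallel gripper is mounted at the origin on a cart in front of the work surface, level with it; the furniture and walls round the work are solid. World frame = base frame: x ahead of the robot, y to its left, z up, the work surface at z = 0. Lengths are in m, angles in degrees, forces in N, time in s.
With the tool pointing down it reaches from about 0.4 to 0.85 m from the base axis. Payload 4.4 kg.
Tool frame: the origin (TCP) lies on the centre line of the jaws, within the pads' length; the fingertips stand 17 mm ahead of it and the grasp point (between the pads) lies 2 mm behind it; z points along the fingers, y is the direction in which the jaws open and shut (so a half turn about z gives the same grasp; the last joint's range is limited). The gripper opens to 94 mm and grips with 3 to 60 N. Pads are 16 mm wide; open, the fingers measure 119 mm over their backs; the gripper's body (75 mm by 177 mm) begins 78 mm behind the grasp point.
Start: joints at [-75.275, 36.005, 2.206, 86.941, -1.547, 57.084, -1.146], TCP at [0.206, 0.616, 0.222] pointing down, gripper open.
Joint ranges: [-175.42, 175.42], [-21.48, 121.26], [-71.46, 75.88], [10.55, 141.38], [-63.04, 243.04], [13.31, 113.54], [-168.57, 168.57]. Speed limits (degrees/s): [147.25, 147.25, 180, 180, 180, 180, 180].

### API

Orientations are given as [roll, pitch, yaw] about the fixed x, y, z axes, in that order (R = Rz(yaw) Ry(pitch) Rx(roll)).
In Python, from rig import arm, viewer, nets gives the robot as it stands. The module is installed in compiled form; this text tells all that it offers.
- The arm moves only by the tool play_rows, never from a script. Its argument "moves" is a list that holds one entry, the list of rows, each a list of 5 numbers: the shift along the tool's x, y, z in m, then the turn about the tool's z in rad, then the opening in per cent of the stroke, from 0 (shut) to 100 (fully open). A call has 1 to 5 rows; each row is the pose to reach, as a shift and turn from the pose commanded when the call began, along the tool's axes at that moment; what a row does not reach only later rows make up. A row lasts 1/12 s, in which the tool goes at most 41.7 mm and 7.16 degrees, less where a joint would pass 70% of its speed; a pose out of reach is approached as far as the arm can. A call with a gripper value outside its range is refused whole. The fingers move at their own pace and stop on an object; the grip force is fixed at half the most. Time passes only in rows, so rows that repeat a pose let the fingers close. It gives the time, the measured TCP pose, the force and the opening at its end, in the units of the state.
- arm.state(): the state, without advancing time (a new reading comes with each control period).
- viewer.get_image(name): name is "scene" or "top"; returns a dict with "image" (384x512x3 uint8, red, green, blue), "fx", "fy", "cx", "cy" (pixels), "T" (4x4, takes a point from camera to world coordinates). Camera axes: x right, y down, z forward; pixel columns grow to the right and rows downward; lengths in m; the calibration is good to about 2 mm. A picture is of the moment at which its call begins. There is no depth.
- arm.close_job(): hands the job in, once; it reports no verdict.
Trained networks look in a picture, given as the dict that the camera call returned (one of the last four; its "shot" number tells which), for a name from the list of things; names that differ only in an ending like _2 or _b are one class to them, and where a whole thing is asked for, a point or a joint stands for the part that bears it (a point fixed in the world has none). Each returns a list of dicts, best first, with "confidence" (0 to 1); they miss things now and then, are a little off and sometimes report something else, mostly with a low value. They report only what shows in the picture. A call takes as long as a camera call.
- nets.outline_of(picture, thing): "region" (384x512 bool, what is visible of it) and "box" ([left, top, right, bottom] in pixels, round what is visible of it).
- nets.mark_of(picture, thing): "uv" ([column, row] in pixels: a listed point, or the origin of a listed thing).
The state is a dict: "t": time; "q": joint angles; "joint_vel": joint speeds; "tau": joint torques, N m; "tcp_pos": TCP position; "tool_rot": TCP orientation; "ft_force": force on the tool from outside, world axes, zero at the start; "torque": the same for the moment, N m; "width": finger opening in m.
Only numpy, scipy, OpenCV 4.12 (cv2) and the standard library are available. Lean on these libraries where they do the work, as an engineer would, in place of code of your own. Each camera call takes 0.05 s, during which the arm holds its last target.

## Working session

There is one attempt and no reset: what is moved stays moved. The work goes in short steps, Python scripts to look and compute and a tool call to move; the robot and the scene stay as the last step left them, time stands still between calls to the robot, and variables do not carry over. Pictures are saved under pics/ and viewed, and the job is handed in when it is done.

Besides the shell and the picture viewer there is one more tool, called after "Request:" as name(argument=value, ...) on one line, values as JSON. play_rows: Moves the arm, as the interface text tells. Its arguments: {"type":"object","properties":{"moves":{"type":"array","items":{"type":"array","items":{"type":"array","items":{"type":"number"}}}}},"required":["moves"]}

```bash
mkdir -p pics; cat > h.py <<'E'
from rig import arm, viewer, nets
import numpy as np, cv2
def shot(n,save=None):
    p=viewer.get_image(n)
    if save: cv2.imwrite('pics/'+save+'.png',p['image'][:,:,::-1])
    return p
def ray(p,uv):
    T=np.array(p['T']);d=np.array([(uv[0]-p['cx'])/p['fx'],(uv[1]-p['cy'])/p['fy'],1.])
    return T[:3,3],T[:3,:3]@d
def onz(p,uv,z):
    o,d=ray(p,uv);return o+d*(z-o[2])/d[2]
def tri(ps,uvs):
    A=np.zeros((3,3));b=np.zeros(3)
    for p,uv in zip(ps,uvs):
        o,d=ray(p,uv);d=d/np.linalg.norm(d);M=np.eye(3)-np.outer(d,d);A+=M;b+=M@o
    return np.linalg.solve(A,b)
def proj(p,X):
    T=np.array(p['T']);c=T[:3,:3].T@(np.array(X)-T[:3,3]);return [p['fx']*c[0]/c[2]+p['cx'],p['fy']*c[1]/c[2]+p['cy']]
E
python3 - <<'E'
from h import *
np.set_printoptions(precision=4,suppress=True)
s=arm.state();print(s['t'],s['tcp_pos'],s['tool_rot'],s['width'])
a=shot('scene','s0');b=shot('top','t0')
for p in(a,b):print(np.array(p['T']),p['fx'],p['cx'],p['cy'])
for n in['hood','sash_bar','sash_edge','tray','tray_back_left','tray_back_right','block','tin']:
    m=[nets.mark_of(p,n)[:1] for p in(a,b)]
    print(n,[(np.round(x[0]['uv'],1),round(x[0]['confidence'],2)) if x else None for x in m])
    if all(m):
        X=tri((a,b),[x[0]['uv'] for x in m]);print('   tri',X)
    for p,x in zip((a,b),m):
        if x: print('   z0',onz(p,x[0]['uv'],0))
E
```

```text
0.0 [0.206  0.6159 0.2216] [-179.8959    0.0012  161.5054] 0.09381913835090347
[[ 0.9989  0.0301 -0.0371  0.6417]
 [ 0.0475 -0.7153  0.6972 -0.494 ]
 [-0.0055 -0.6982 -0.7159  0.7003]
 [ 0.      0.      0.      1.    ]] 479.4904634930259 259.4212760845304 189.69960947949028
[[-0.1434 -0.7631  0.6301  0.084 ]
 [-0.9895  0.1223 -0.0772  0.1631]
 [-0.0182 -0.6346 -0.7727  0.7545]
 [ 0.      0.      0.      1.    ]] 438.05460068884685 264.2154637837637 188.2455594494358
hood [None, (array([257.2, 226.7]), 0.57)]
   z0 [0.5992 0.117  0.    ]
sash_bar [(array([218.3, 178.1]), 0.72), (array([264.1, 217.8]), 0.58)]
   tri [0.5388 0.1078 0.1106]
   z0 [0.5179 0.2182 0.    ]
   z0 [0.6194 0.0996 0.    ]
sash_edge [(array([222.5, 213.2]), 0.91), (array([260.9, 252.6]), 0.86)]
   tri [0.5362 0.1187 0.0018]
   z0 [0.5366 0.1211 0.    ]
   z0 [0.5364 0.1181 0.    ]
tray [None, (array([259.9, 216.6]), 0.41)]
   z0 [0.6239 0.1079 0.    ]
tray_back_left [None, (array([259.4, 223.9]), 0.67)]
   z0 [0.6055 0.1116 0.    ]
tray_back_right [None, None]
block [None, None]
tin [None, None]
```

View pics/s0.png

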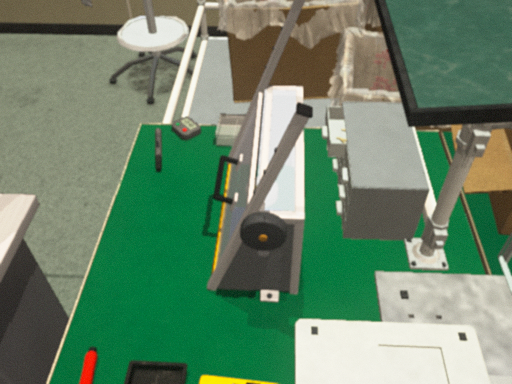

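View pics/t0.png

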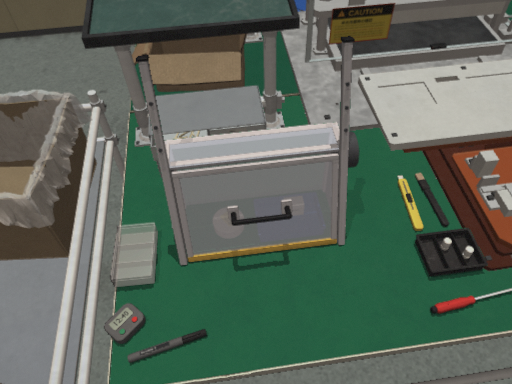

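```bash
python3 - <<'E'
import cv2
b=cv2.imread('pics/t0.png')[100:280,140:380];b=cv2.resize(b,None,fx=3.3,fy=3.3,interpolation=cv2.INTER_CUBIC);cv2.imwrite('pics/t0z.png',b)
E
```

```text
(no output)
```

View pics/t0z.png

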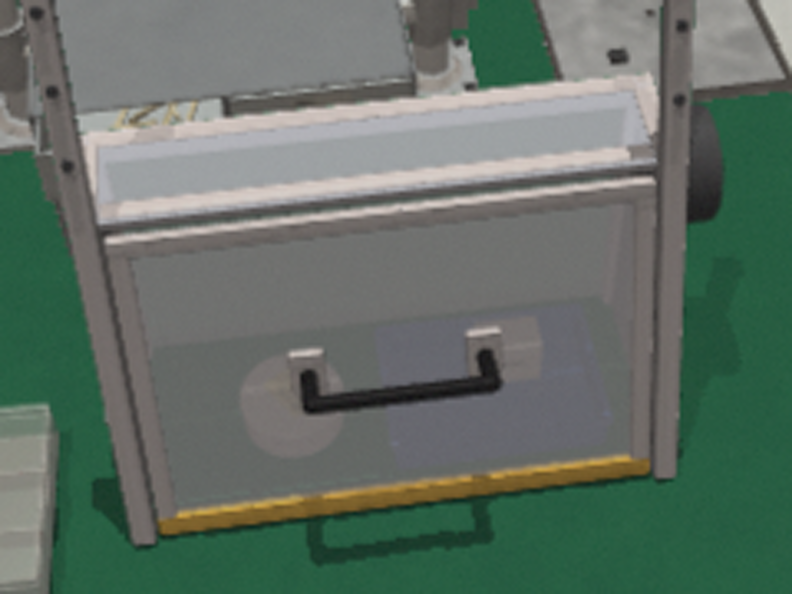

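```bash
python3 - <<'E'
from h import *
np.set_printoptions(precision=4,suppress=True)
b=shot('top');a=shot('scene')
f=lambda u,v:(140+u/3.3,100+v/3.3)
def line(n,l,r,z):
    L=onz(b,f(*l),z);R=onz(b,f(*r),z);d=L-R
    print(n,L,R,(L+R)/2,np.linalg.norm(d),'yaw',np.degrees(np.arctan2(-d[0],d[1])))
line('rail',(160,533),(650,472),.003)
line('guides',(145,545),(667,478),.0)
line('bar',(310,406),(495,383),.111)
line('trayfrontinner',(392,443),(607,414),.026)
line('trayrear',(378,322),(580,300),.026)
for p in (a,b):
  for n in ['sash_bar','sash','hood','tray']:
    o=nets.outline_of(p,n)[:1]
    if o: print(n,o[0]['box'],o[0]['confidence'])
E
```

```text
rail [0.5365 0.2613 0.003 ] [ 0.533  -0.0357  0.003 ] [0.5347 0.1128 0.003 ] 0.2969837225852433 yaw -0.6771737323329287
guides [0.5315 0.2708 0.    ] [ 0.529  -0.0456  0.    ] [0.5303 0.1126 0.    ] 0.3163811538741674 yaw -0.4558501868870297
bar [0.5377 0.1639 0.111 ] [0.5371 0.0622 0.111 ] [0.5374 0.113  0.111 ] 0.10163985289937652 yaw -0.3261249814661817
trayfrontinner [0.5631 0.1179 0.026 ] [ 0.5636 -0.0141  0.026 ] [0.5633 0.0519 0.026 ] 0.1320259961780727 yaw 0.2190396939319114
trayrear [0.6561 0.1143 0.026 ] [ 0.6534 -0.0173  0.026 ] [0.6547 0.0485 0.026 ] 0.1315794648524402 yaw -1.155294109645612
sash_bar [211.2, 92.5, 261.3, 270.0] 0.66
sash [211.9, 93.6, 263.0, 266.5] 0.66
hood [206.9, 0.0, 313.8, 299.8] 0.7
sash_bar [171.3, 154.2, 338.8, 259.0] 0.89
sash [174.7, 155.5, 339.2, 264.0] 0.83
```

Request:
play_rows(moves=[[[-0.1,-0.1,0,0.3,60],[-0.2,-0.2,0,0.6,30],[-0.39,-0.4,0,1.25,26],[-0.39,-0.4,0,1.25,26],[-0.39,-0.4,0,1.25,26]]])

```text
t: 1.82
tcp_pos: [0.298, 0.4274, 0.2227]
tool_rot: [180.0, -0.0, 125.4]
ft_force: [0.8, -0.9, 0.3]
width: 0.0642
```

```bash
cat > d.py <<'E'
import sys,numpy as np
from rig import arm
s=arm.state();p=np.array(s['tcp_pos']);y=np.radians(s['tool_rot'][2])
t=np.array([float(v) for v in sys.argv[1:4]]);d=t-p;yt=float(sys.argv[4])
print(np.round([np.cos(y)*d[0]+np.sin(y)*d[1],np.sin(y)*d[0]-np.cos(y)*d[1],-d[2],-np.radians(yt-s['tool_rot'][2])],4),s['t'],p.round(4),np.round(s['tool_rot'],2),s['ft_force'],s['width'])
E
python3 d.py .45 .112 .222 89.6
```

```text
[-0.3452 -0.0586  0.0007  0.624 ] 1.8167 [0.298  0.4274 0.2227] [ 1.7997e+02 -2.0000e-02  1.2535e+02] [ 0.81722303 -0.88869387  0.33607053] 0.06420270081848116
```

Request:
play_rows(moves=[[[-0.345,-0.059,0,0.624,26],[-0.345,-0.059,0,0.624,26],[-0.345,-0.059,0,0.624,26],[-0.345,-0.059,0,0.624,26],[-0.345,-0.059,0,0.624,26]]])

```text
t: 2.23
tcp_pos: [0.3894, 0.2403, 0.2229]
tool_rot: [180.0, -0.1, 89.6]
ft_force: [0.9, 0.3, 0.7]
width: 0.0307
```

```bash
python3 d.py .45 .112 .222 89.6
```

```text
[-0.1279  0.0615  0.0009  0.0002] 2.2333 [0.3894 0.2403 0.2229] [ 1.7996e+02 -5.0000e-02  8.9610e+01] [0.8611305  0.32790067 0.67327124] 0.030711669232550223
```

Request:
play_rows(moves=[[[-0.035,0.018,0,0,26],[-0.07,0.04,0,0,26],[-0.105,0.075,0,0,26],[-0.125,0.11,0,0,26],[-0.128,0.148,0,0,26]]])

```text
t: 2.65
tcp_pos: [0.5349, 0.109, 0.2232]
tool_rot: [-180.0, 0.1, 89.6]
ft_force: [0.1, 0.5, 0.1]
width: 0.0241
```

```bash
python3 d.py .538 .112 .122 89.6; python3 - <<'E'
from h import *
shot('scene','s1');shot('top','t1')
E
```

```text
[0.003  0.003  0.1012 0.0006] 2.65 [0.5349 0.109  0.2232] [-1.7996e+02  7.0000e-02  8.9630e+01] [0.09646043 0.5197298  0.10795297] 0.024138483085682106
```

View pics/s1.png

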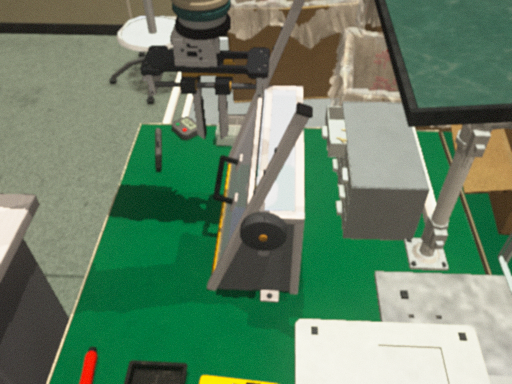

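View pics/t1.png

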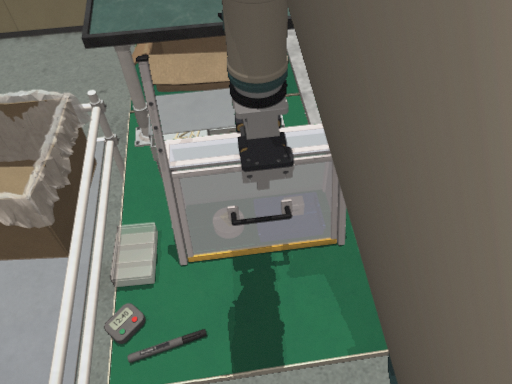

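Request:
play_rows(moves=[[[0.003,0.003,0.03,0,26],[0.003,0.003,0.06,0,26],[0.003,0.003,0.075,0,26],[0.003,0.003,0.08,0,26]]])

```text
t: 3.08
tcp_pos: [0.5352, 0.1174, 0.1399]
tool_rot: [-179.7, 0.0, 90.0]
ft_force: [-0.2, 0.0, 0.7]
width: 0.0243
```

```bash
python3 d.py .538 .112 .122 89.6; python3 - <<'E'
from h import *
a=shot('scene');b=shot('top')
c=cv2.resize(a['image'][100:250,130:330],None,fx=4,fy=4)[:,:,::-1];cv2.imwrite('pics/s2.png',c)
for z in(.111,):
  for x in (.5,.5385,.6): print(proj(a,[x,.112,z]))
print('finger tips', proj(a,[.538,.112,.126]))
E
```

```text
[-0.0054  0.0028  0.0179  0.0067] 3.0833 [0.5352 0.1174 0.1399] [-1.797e+02  5.000e-02  8.998e+01] [-0.18660351  0.01520192  0.69818321] 0.024340092560870323
[np.float64(197.6070764245037), np.float64(174.85702992781088)]
[np.float64(219.24072433828934), np.float64(175.48753902924568)]
[np.float64(253.94988291330478), np.float64(176.49913173297756)]
finger tips [np.float64(218.3930435415026), np.float64(169.30133555750638)]
```

View pics/s2.png

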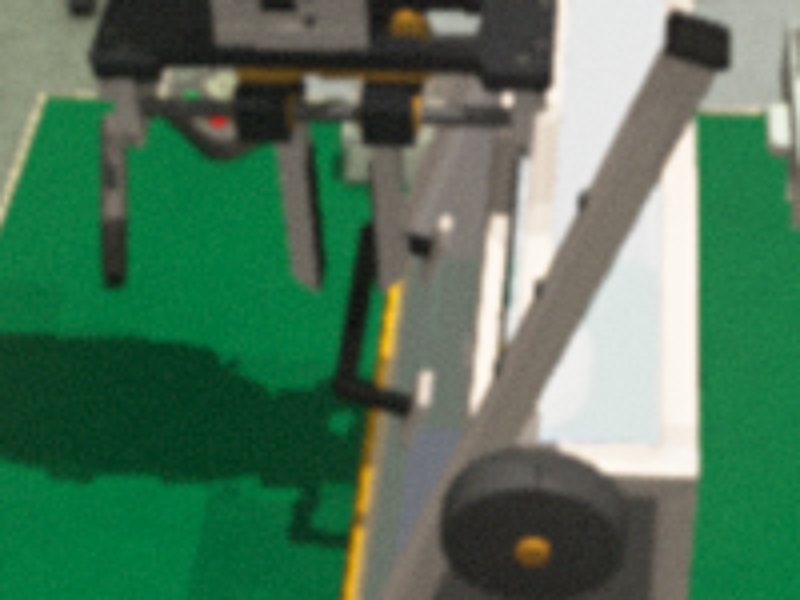

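Request:
play_rows(moves=[[[-0.004,0.002,0.006,-0.002,26],[-0.004,0.002,0.012,0,26],[-0.004,0.002,0.018,0,26],[-0.004,0.002,0.018,0,26]]])

```text
t: 3.52
tcp_pos: [0.5392, 0.113, 0.1239]
tool_rot: [-180.0, -0.0, 89.9]
ft_force: [-0.4, -0.1, 0.1]
width: 0.0247
```

```bash
python3 d.py .538 .112 .122 89.6; python3 - <<'E'
from h import *
a=shot('scene')
c=cv2.resize(a['image'][100:250,130:330],None,fx=4,fy=4)[:,:,::-1];cv2.imwrite('pics/s3.png',c)
E
```

```text
[-0.001  -0.0012  0.0019  0.0058] 3.5167 [0.5392 0.113  0.1239] [-179.95   -0.     89.93] [-0.37710171 -0.06662971  0.05407544] 0.024672920575580237
```

View pics/s3.png

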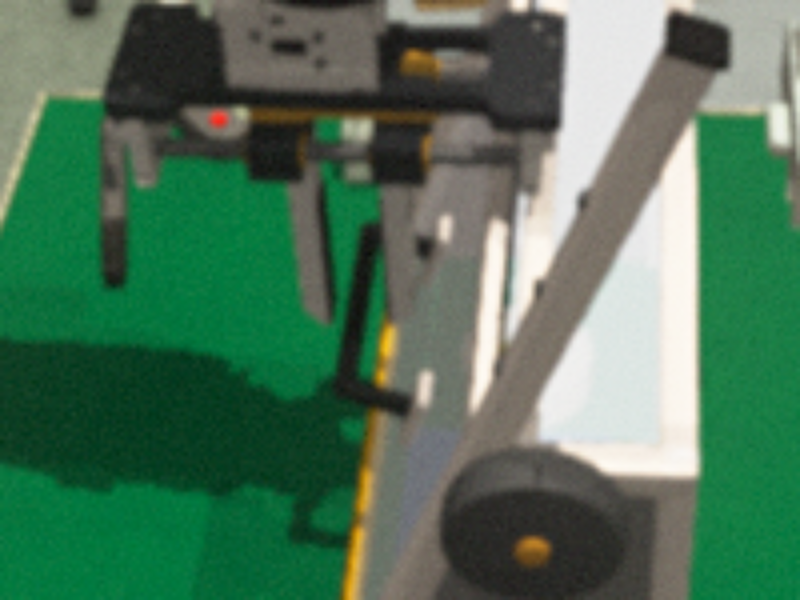

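Request:
play_rows(moves=[[[-0.001,-0.001,0.002,0,26],[-0.001,-0.001,0.002,0,10],[-0.001,-0.001,0.002,0,0],[-0.001,-0.001,0.002,0,0],[-0.001,-0.001,0.002,0,0]]])

```text
t: 3.98
tcp_pos: [0.5377, 0.1121, 0.1225]
tool_rot: [-179.9, -0.0, 89.9]
ft_force: [-2.6, 0.5, 2.5]
width: 0.0088
```

Request:
play_rows(moves=[[[0,0,0,0,0]]])

```text
t: 4.07
tcp_pos: [0.5377, 0.1121, 0.1225]
tool_rot: [-179.9, -0.0, 89.9]
ft_force: [-2.6, -0.6, 3.4]
width: 0.009
```

```bash
python3 d.py .538 .112 .122 89.6; python3 - <<'E'
from h import *
a=shot('scene')
c=cv2.resize(a['image'][130:220,190:260],None,fx=8,fy=6)[:,:,::-1];cv2.imwrite('pics/s4.png',c)
E
```

```text
[-0.0001  0.0003  0.0005  0.0059] 4.0667 [0.5377 0.1121 0.1225] [-1.7991e+02 -1.0000e-02  8.9940e+01] [-2.61741144 -0.64870859  3.36964831] 0.008964148130446594
```

View pics/s4.png

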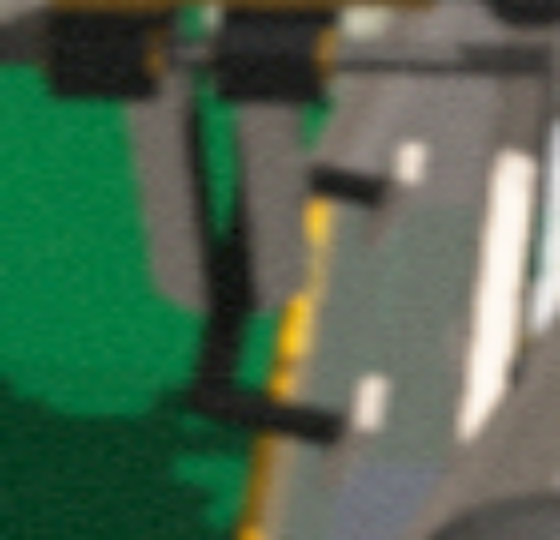

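Request:
play_rows(moves=[[[0,0.001,-0.0028,0,0],[0,0.0027,-0.0075,0,0],[0,0.0055,-0.015,0,0],[0,0.0082,-0.0225,0,0],[0,0.0109,-0.03,0,0]]])

```text
t: 4.53
tcp_pos: [0.5488, 0.112, 0.153]
tool_rot: [-179.9, 0.0, 89.9]
ft_force: [-3.9, -1.3, -3.4]
width: 0.009
```

```bash
python3 d.py .538 .112 .122 89.9; python3 - <<'E'
from h import *
a=shot('scene')
c=cv2.resize(a['image'][80:230,130:330],None,fx=4,fy=4)[:,:,::-1];cv2.imwrite('pics/s5.png',c)
E
```

```text
[-0.     -0.0108  0.031   0.0008] 4.5333 [0.5488 0.112  0.153 ] [-1.7988e+02  1.0000e-02  8.9940e+01] [-3.87583054 -1.27864495 -3.35673795] 0.009012923500338364
```

View pics/s5.png

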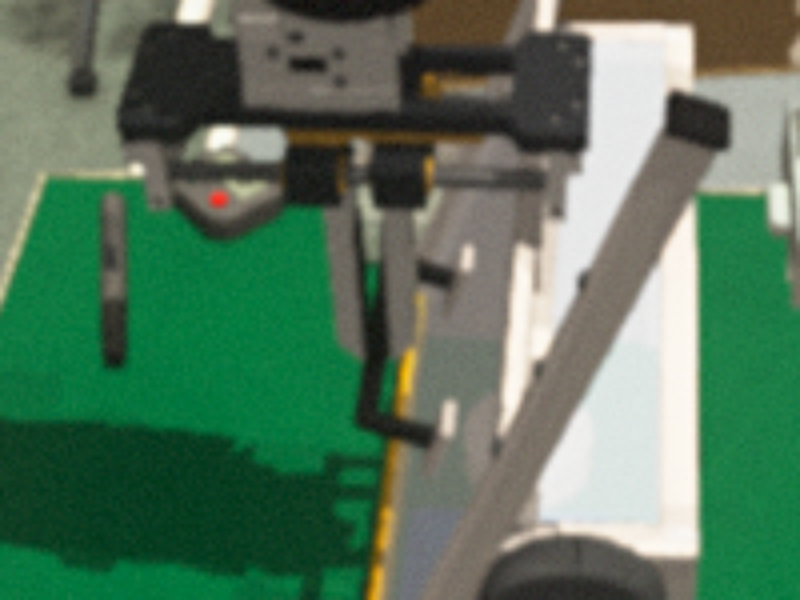

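Request:
play_rows(moves=[[[0,0.0046,-0.0127,0,0],[0,0.0093,-0.0254,0,0],[0,0.0139,-0.0382,0,0],[0,0.0185,-0.0509,0,0],[0,0.0231,-0.0635,0,0]]])

```text
t: 5.0
tcp_pos: [0.5722, 0.1118, 0.2173]
tool_rot: [-179.9, 0.0, 89.9]
ft_force: [-4.4, 0.3, -1.6]
width: 0.0091
```

Request:
play_rows(moves=[[[0,0.0046,-0.0127,0,0],[0,0.0093,-0.0254,0,0],[0,0.0139,-0.0382,0,0],[0,0.0185,-0.0509,0,0],[0,0.0242,-0.0665,0,0]]])

```text
t: 5.42
tcp_pos: [0.5963, 0.1116, 0.2838]
tool_rot: [-180.0, 0.0, 89.9]
ft_force: [-4.6, -1.1, -0.9]
width: 0.0092
```

Request:
play_rows(moves=[[[0,0,0,0,0]]])

```text
t: 5.5
tcp_pos: [0.5974, 0.1115, 0.2865]
tool_rot: [179.9, -0.0, 89.9]
ft_force: [-6.7, -1.0, 4.3]
width: 0.009
```

```bash
python3 d.py .538 .112 .122 89.9; python3 - <<'E'
from h import *
a=shot('scene')
c=cv2.resize(a['image'][0:230,130:330],None,fx=3,fy=2.6)[:,:,::-1];cv2.imwrite('pics/s6.png',c)
E
```

```text
[ 4.000e-04 -5.940e-02  1.645e-01  1.000e-04] 5.5 [0.5974 0.1115 0.2865] [ 1.7989e+02 -5.0000e-02  8.9910e+01] [-6.71369317 -1.00679806  4.31217971] 0.008995113122195529
```

View pics/s6.png

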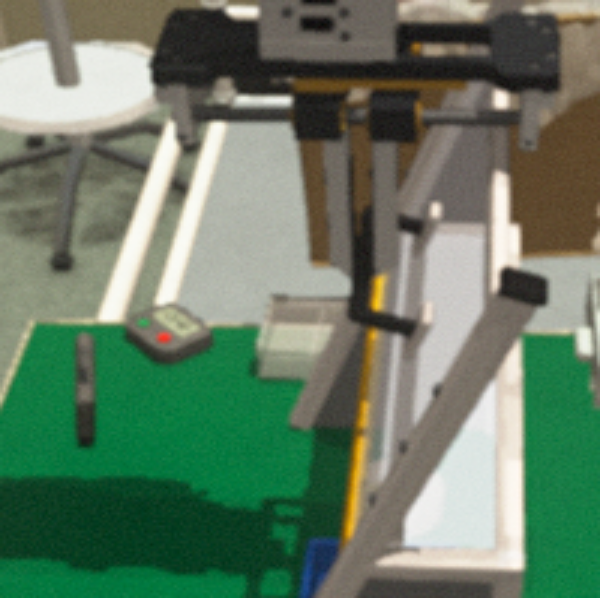

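Request:
play_rows(moves=[[[0,0,0,0,15],[0,0,0,0,26],[0,0,0,0,26],[0,0,-0.015,0,26],[0,0,-0.04,0,26]]])

```text
t: 5.97
tcp_pos: [0.5961, 0.112, 0.3211]
tool_rot: [-179.8, 0.1, 89.9]
ft_force: [0.6, 0.4, 0.5]
width: 0.0248
```

Request:
play_rows(moves=[[[0,0,-0.01,0,26],[0,-0.03,-0.01,0,26],[0,-0.07,-0.01,0,26],[0,-0.11,-0.01,0,26],[0,-0.15,-0.01,0,26]]])

```text
t: 6.38
tcp_pos: [0.4458, 0.112, 0.3323]
tool_rot: [179.9, -0.0, 89.9]
ft_force: [-0.4, 0.5, 0.9]
width: 0.0242
```

```bash
python3 d.py .45 .112 .3 89.9; python3 - <<'E'
from h import *
a=shot('scene','s7');b=shot('top','t7')
c=cv2.resize(a['image'][0:300,130:400],None,fx=2,fy=2)[:,:,::-1];d=cv2.resize(b['image'][80:280,130:390],None,fx=3,fy=3)[:,:,::-1];cv2.imwrite('pics/s7z.png',c);cv2.imwrite('pics/t7z.png',d)
E
```

```text
[0.     0.0042 0.0323 0.0004] 6.3833 [0.4458 0.112  0.3323] [ 1.7992e+02 -1.0000e-02  8.9920e+01] [-0.37191559  0.49615985  0.91303359] 0.024210447190053892
```

View pics/s7z.png

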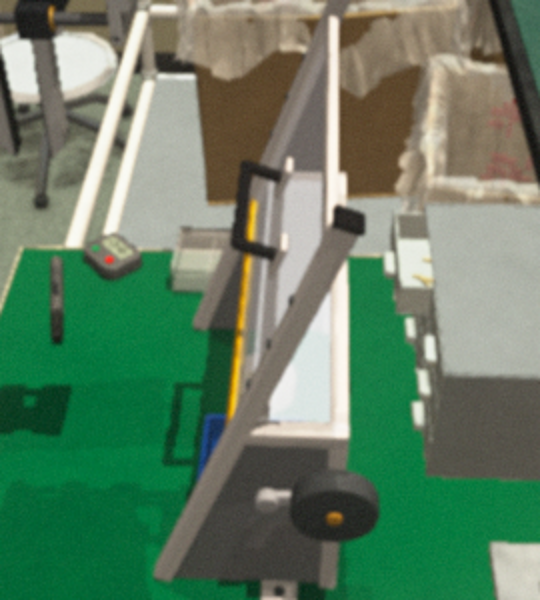

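View pics/t7z.png

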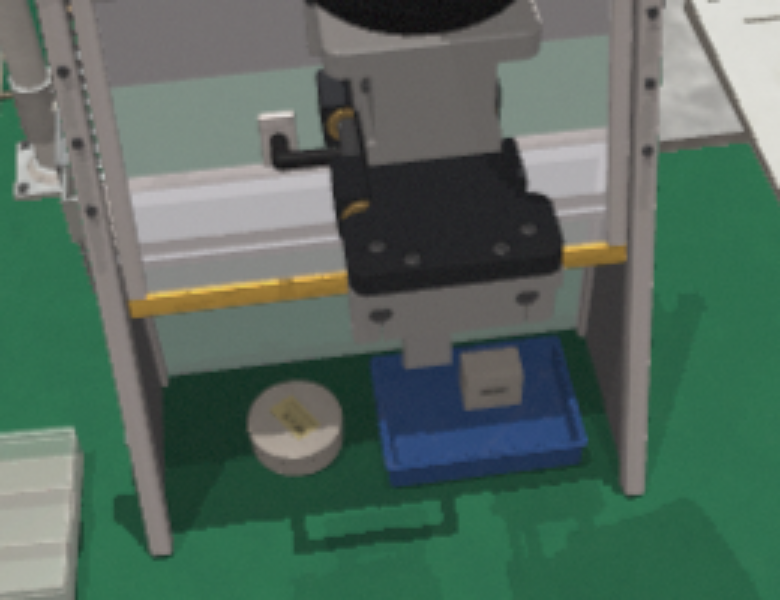

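```bash
python3 - <<'E'
from h import *
np.set_printoptions(precision=4,suppress=True)
b=shot('top');a=shot('scene')
f=lambda u,v:(130+u/3,80+v/3)
c=cv2.resize(b['image'][175:255,245:335],None,fx=8,fy=7,interpolation=cv2.INTER_CUBIC)[:,:,::-1];cv2.imwrite('pics/t8z.png',c)
for n in['sash_bar','sash_edge','tray','tray_back_left','tray_back_right','block','tin']:
    m=[nets.mark_of(p,n)[:1] for p in(a,b)]
    print(n,[(np.round(x[0]['uv'],1),round(x[0]['confidence'],2)) if x else None for x in m])
    if all(m): print('   tri',tri((a,b),[x[0]['uv'] for x in m]))
    if m[1]: print('   z0',onz(b,m[1][0]['uv'],0.02 if 'back' in n else 0))
for n,u,z in [('railL',(135,315),.165),('railR',(627,262),.165)]: print(n,onz(b,f(*u),z))
print(proj(b,[.597,.112,.167]))
E
```

```text
sash_bar [(array([252.4, 100.7]), 0.92), None]
sash_edge [(array([252.4, 155.6]), 0.67), (array([257.9, 176.2]), 0.82)]
   tri [0.598  0.1111 0.1607]
   z0 [0.7368 0.0969 0.    ]
tray [None, (array([286.3, 219.2]), 0.6)]
   z0 [0.6085 0.054  0.    ]
tray_back_left [None, (array([250.3, 199.2]), 0.87)]
   z0 [0.6578 0.1234 0.02  ]
tray_back_right [None, (array([316.2, 194.3]), 0.76)]
   z0 [ 0.6488 -0.0177  0.02  ]
block [None, (array([296.1, 208.9]), 0.8)]
   z0 [0.6318 0.0285 0.    ]
tin [None, (array([230.8, 225.4]), 0.57)]
   z0 [ 0.611   0.1711 -0.    ]
railL [0.5969 0.2584 0.165 ]
railR [ 0.5917 -0.0361  0.165 ]
[np.float64(257.3055657118687), np.float64(174.26123729624447)]
```

View pics/t8z.png

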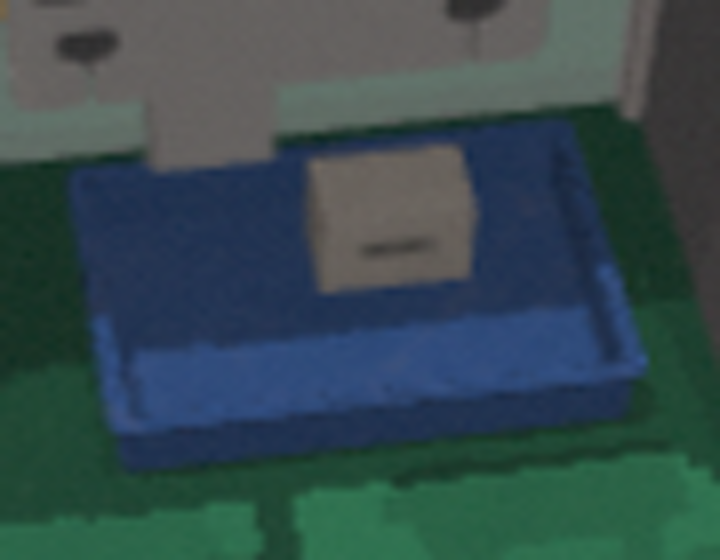

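```bash
python3 - <<'E'
from h import *
np.set_printoptions(precision=4,suppress=True)
b=shot('top')
f=lambda u,v:(245+u/8,175+v/7)
for u,z in [((112,432),.026),((645,372),.026),((125,470),0),((630,415),0),((70,172),.026),((575,122),.026),((320,292),.002),((470,275),.002)]:print(onz(b,f(*u),z))
E
```

```text
[0.5572 0.1183 0.026 ]
[ 0.5567 -0.0159  0.026 ]
[0.5607 0.1152 0.    ]
[ 0.5594 -0.015   0.    ]
[0.651  0.1166 0.026 ]
[ 0.6489 -0.0187  0.026 ]
[0.6139 0.0558 0.002 ]
[0.6139 0.0156 0.002 ]
```

Request:
play_rows(moves=[[[-0.012,-0.005,0.04,0,60],[-0.025,-0.005,0.08,0,100],[-0.04,-0.005,0.12,0,100],[-0.055,-0.005,0.16,0,100],[-0.062,-0.005,0.2,0,100]]])

```text
t: 7.75
tcp_pos: [0.4421, 0.049, 0.1332]
tool_rot: [179.9, 0.0, 89.9]
ft_force: [0.7, 0.9, -0.2]
width: 0.0545
```

Request:
play_rows(moves=[[[0,0,0.02,0,100],[0,0,0.03,0,100],[0,0,0.03,0,100]]])

```text
t: 8.0
tcp_pos: [0.4402, 0.05, 0.1021]
tool_rot: [-179.7, 0.1, 89.9]
ft_force: [-0.7, 0.1, 0.2]
width: 0.0741
```

```bash
python3 d.py .44 .05 .1 89.9; python3 - <<'E'
from h import *
a=shot('scene','s9');b=shot('top','t9')
c=cv2.resize(a['image'][80:280,100:300],None,fx=4,fy=3)[:,:,::-1];d=cv2.resize(b['image'][80:300,190:400],None,fx=3.5,fy=2.7)[:,:,::-1];cv2.imwrite('pics/s9z.png',c);cv2.imwrite('pics/t9z.png',d)
E
```

```text
[ 0.     -0.0002  0.0021 -0.    ] 8.0 [0.4402 0.05   0.1021] [-1.7973e+02  5.0000e-02  8.9900e+01] [-0.67624619  0.14200648  0.18149059] 0.07411491048807319
```

View pics/s9z.png

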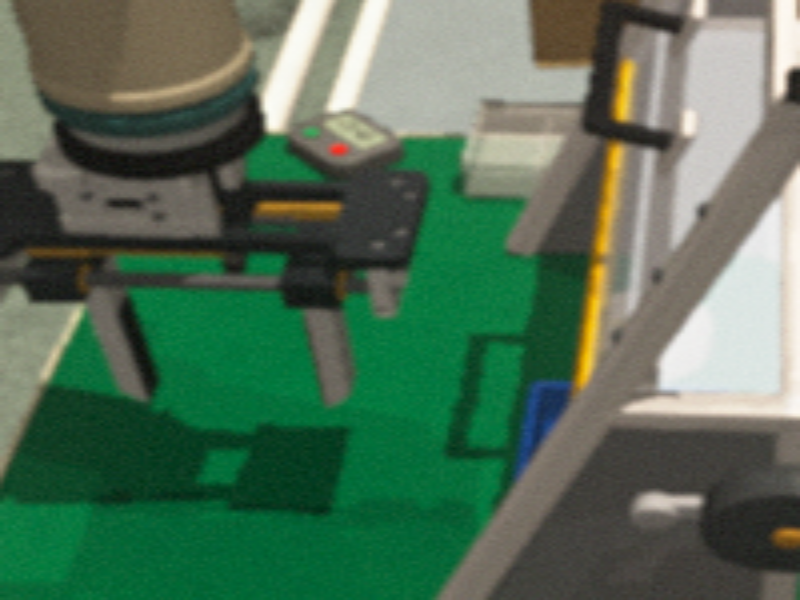

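View pics/t9z.png

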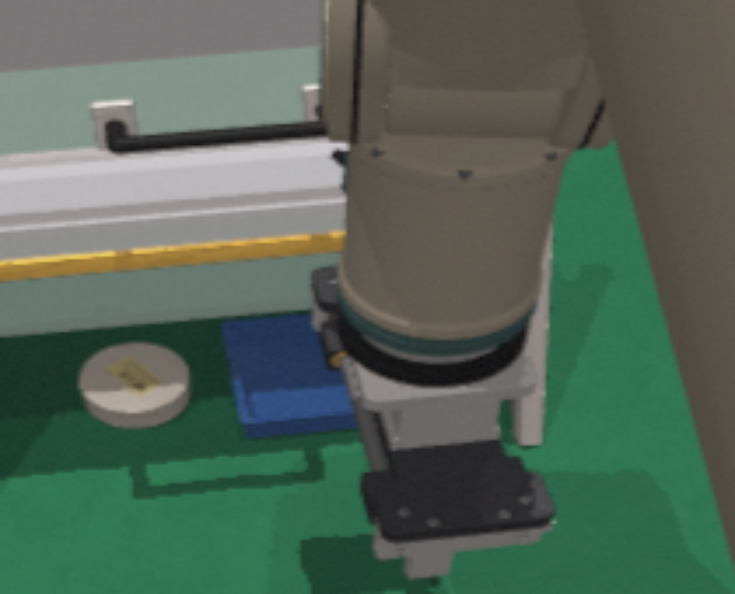

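```bash
python3 - <<'E'
from h import *
np.set_printoptions(precision=4,suppress=True)
a=shot('scene')
f=lambda u,v:(100+u/4,80+v/3)
def ony(p,uv,y):
    o,d=ray(p,uv);return o+d*(y-o[1])/d[1]
for u,y in [((405,265),.0125),((412,245),.0125),((428,180),.0875),((390,317),.04),((390,317),.0125),((410,265),.04),((340,405),.042),((352,395),.042)]:print(u,y,ony(a,f(*u),y))
E
```

```text
(405, 265) 0.0125 [0.5299 0.0125 0.2212]
(412, 245) 0.0125 [0.5337 0.0125 0.2345]
(428, 180) 0.0875 [0.5283 0.0875 0.2123]
(390, 317) 0.04 [0.5143 0.04   0.1569]
(390, 317) 0.0125 [0.5209 0.0125 0.1849]
(410, 265) 0.04 [0.5258 0.04   0.1953]
(340, 405) 0.042 [0.4851 0.042  0.0823]
(352, 395) 0.042 [0.4913 0.042  0.0912]
```

```bash
python3 - <<'E'
from h import *
np.set_printoptions(precision=4,suppress=True)
a=shot('scene');b=shot('top')
c=cv2.resize(a['image'][115:190,175:215],None,fx=8,fy=8,interpolation=cv2.INTER_CUBIC)[:,:,::-1];d=cv2.resize(b['image'][235:300,285:355],None,fx=8,fy=8,interpolation=cv2.INTER_CUBIC)[:,:,::-1]
h=600;c=cv2.copyMakeBorder(c,0,0,0,0,0);
o=np.zeros((600,900,3),np.uint8);o[:c.shape[0],:c.shape[1]]=c;o[:d.shape[0],330:330+d.shape[1]]=d
cv2.imwrite('pics/z10.png',o[:, :900])
E
```

```text
(no output)
```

View pics/z10.png

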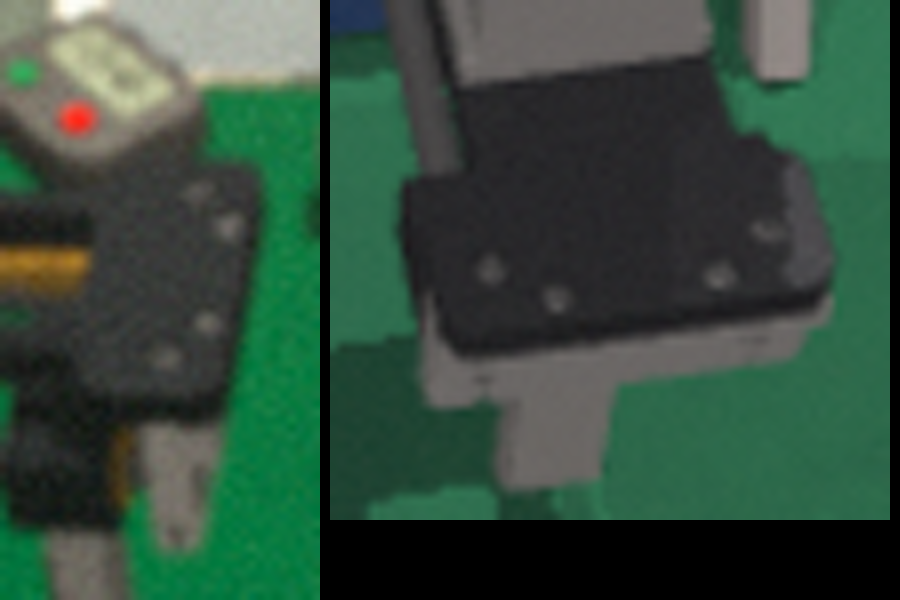

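```bash
python3 - <<'E'
from h import *
np.set_printoptions(precision=4,suppress=True)
a=shot('scene');b=shot('top')
def onx(p,uv,x):
    o,d=ray(p,uv);return o+d*(x-o[0])/d[0]
for uv in [(301.5,278.75),(346.9,271.3),(306.4,295.6),(300,279.5)]:print('top',onx(b,uv,.3515))
for z in (.20,.21,.22,.23): 
  print(z,[onz(b,uv,z)[:2] for uv in [(301.5,278.75),(346.9,271.3)]],[onz(a,uv,z)[:2] for uv in [(206.9,136.9),(203.1,163.1)]])
print('stub',[onz(a,(197.5,183.75),z)[:2] for z in (.16,.17,.18)])
E
```

```text
top [0.3515 0.084  0.2283]
top [0.3515 0.0226 0.2313]
top [0.3515 0.0743 0.175 ]
top [0.3515 0.086  0.2268]
0.2 [array([0.3659, 0.0798]), array([0.3675, 0.0142])] [array([0.5243, 0.11  ]), array([0.5263, 0.0468])]
0.21 [array([0.3608, 0.0813]), array([0.3624, 0.0169])] [array([0.5267, 0.098 ]), array([0.5286, 0.036 ])]
0.22 [array([0.3557, 0.0828]), array([0.3573, 0.0196])] [array([0.529 , 0.0859]), array([0.5309, 0.0252])]
0.23 [array([0.3506, 0.0843]), array([0.3522, 0.0223])] [array([0.5313, 0.0738]), array([0.5332, 0.0144])]
stub [array([0.5144, 0.0413]), array([0.5168, 0.0314]), array([0.5191, 0.0215])]
```

Request:
play_rows(moves=[[[0.02,0,-0.04,0,26],[0.04,0,-0.08,0,26],[0.062,0,-0.12,0,26],[0.062,0,-0.16,0,26],[0.062,0,-0.2,0,26]]])

```text
t: 8.77
tcp_pos: [0.4411, 0.1141, 0.3009]
tool_rot: [180.0, -0.0, 90.1]
ft_force: [0.9, 0.7, -0.0]
width: 0.0639
```

Request:
play_rows(moves=[[[0,0.02,-0.03,0,26],[0,0.05,-0.03,0,26],[0,0.09,-0.03,0,26],[0,0.13,-0.03,0,26],[0,0.156,-0.03,0,26]]])

```text
t: 9.18
tcp_pos: [0.6007, 0.1126, 0.3293]
tool_rot: [179.8, -0.0, 90.0]
ft_force: [-0.3, -0.5, 0.7]
width: 0.0309
```

Request:
play_rows(moves=[[[0,0,0,0,26]]])

```text
t: 9.27
tcp_pos: [0.6019, 0.1119, 0.3281]
tool_rot: [179.8, 0.1, 89.9]
ft_force: [0.1, -0.5, -0.5]
width: 0.0257
```

```bash
python3 d.py .597 .112 .285 89.9
```

```text
[ 0.0001 -0.0049  0.0431  0.0002] 9.2667 [0.6019 0.1119 0.3281] [1.7981e+02 9.0000e-02 8.9910e+01] [ 0.05185552 -0.50412217 -0.49696352] 0.025673803474929716
```

Request:
play_rows(moves=[[[0,-0.004,0,0,26],[0,-0.004,0,0,26]]])

```text
t: 9.43
tcp_pos: [0.592, 0.1122, 0.3286]
tool_rot: [-179.9, -0.0, 89.9]
ft_force: [-0.1, -0.3, -0.6]
width: 0.0245
```

```bash
python3 d.py .597 .112 .285 89.9
```

```text
[-0.0002  0.005   0.0436  0.0006] 9.4333 [0.592  0.1122 0.3286] [-1.799e+02 -1.000e-02  8.993e+01] [-0.13148214 -0.32704751 -0.59763863] 0.024455074841085785
```

Request:
play_rows(moves=[[[0,0.005,0,0,26],[0,0.005,0.014,0,26],[0,0.005,0.028,0,26],[0,0.005,0.043,0,26],[0,0.005,0.043,0,26]]])

```text
t: 9.85
tcp_pos: [0.5964, 0.1127, 0.2836]
tool_rot: [-179.7, 0.0, 90.0]
ft_force: [-0.3, 0.5, -0.3]
width: 0.0245
```

```bash
python3 d.py .597 .112 .285 89.9; python3 - <<'E'
from h import *
a=shot('scene')
c=cv2.resize(a['image'][0:170,170:300],None,fx=4,fy=3.5)[:,:,::-1];cv2.imwrite('pics/s11.png',c)
E
```

```text
[-0.0007  0.0006 -0.0014  0.0014] 9.85 [0.5964 0.1127 0.2836] [-1.7974e+02  1.0000e-02  8.9980e+01] [-0.27684461  0.51149923 -0.33269814] 0.02450293213568466
```

View pics/s11.png

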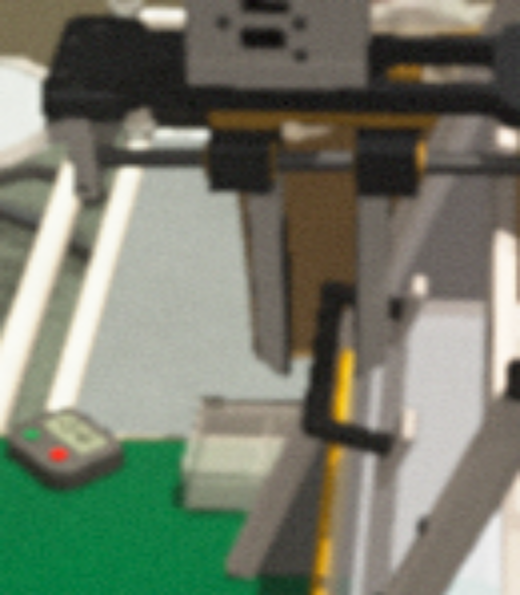

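Bar (318,350) lies between the fingers (275 and 370). Close, lift 6 mm more, release.

Request:
play_rows(moves=[[[0,0,0,0,10],[0,0,0,0,0],[0,0,0,0,0],[0,0,0,0,0],[0,0.001,-0.002,0,0]]])

```text
t: 10.32
tcp_pos: [0.5972, 0.1124, 0.2875]
tool_rot: [-179.7, -0.0, 89.9]
ft_force: [-4.9, 0.6, -0.3]
width: 0.0088
```

Request:
play_rows(moves=[[[0,0.001,-0.003,0,0],[0,0.0015,-0.004,0,0],[0,0.0015,-0.005,0,0],[0,0.0015,-0.005,0,0]]])

```text
t: 10.65
tcp_pos: [0.5991, 0.1124, 0.2928]
tool_rot: [-179.7, -0.0, 89.9]
ft_force: [-5.5, 0.1, 1.0]
width: 0.0093
```

Request:
play_rows(moves=[[[0,0,0,0,15],[0,0,0,0,26],[0,0,0,0,26],[0,0,-0.015,0,26],[0,0,-0.045,0,26]]])

```text
t: 11.07
tcp_pos: [0.5998, 0.1123, 0.3352]
tool_rot: [-179.7, 0.1, 89.9]
ft_force: [0.6, 0.8, 0.8]
width: 0.0246
```

Request:
play_rows(moves=[[[0,0,0,0,26],[0,-0.03,0,0,30],[0,-0.07,0,0,70],[0,-0.11,0,0,100],[-0.02,-0.15,0,0,100]]])

```text
t: 11.48
tcp_pos: [0.4527, 0.0968, 0.3372]
tool_rot: [180.0, -0.1, 90.2]
ft_force: [-0.7, -0.8, 1.2]
width: 0.0451
```

Request:
play_rows(moves=[[[-0.01,-0.01,0.035,0,100],[-0.02,-0.01,0.075,0,100],[-0.03,-0.01,0.115,0,100],[-0.042,-0.01,0.155,0,100],[-0.042,-0.01,0.195,0,100]]])

```text
t: 11.9
tcp_pos: [0.4452, 0.0495, 0.1419]
tool_rot: [179.8, 0.1, 89.8]
ft_force: [1.0, 0.9, -0.8]
width: 0.0778
```

```bash
python3 d.py .44 .05 .045 89.9; python3 - <<'E'
from h import *
np.set_printoptions(precision=4,suppress=True)
a=shot('scene');b=shot('top')
for n in ('sash_edge','sash_bar'):
    m=[nets.mark_of(p,n)[:1] for p in(a,b)]
    print(n,m)
    if all(m):print(tri((a,b),[x[0]['uv'] for x in m]))
E
```

```text
[ 0.0005 -0.0052  0.0969 -0.0019] 11.9 [0.4452 0.0495 0.1419] [1.7975e+02 7.0000e-02 8.9790e+01] [ 1.02180854  0.94194504 -0.79401522] 0.07779708442316106
sash_edge [[{'uv': [252.1, 152.1], 'confidence': 0.72}], [{'uv': [256.3, 176.1], 'confidence': 0.64}]]
[0.5966 0.1147 0.1644]
sash_bar [[{'uv': [251.4, 99.7], 'confidence': 0.91}], [{'uv': [253.7, 125.9], 'confidence': 0.64}]]
[0.6003 0.1122 0.2765]
```

Request:
play_rows(moves=[[[0,-0.003,0.035,0,100],[0,-0.003,0.07,0,100],[0,-0.003,0.09,0,100],[0,-0.003,0.096,0,100],[0,-0.003,0.096,0,100]]])

```text
t: 12.62
tcp_pos: [0.442, 0.0522, 0.0472]
tool_rot: [179.9, -0.0, 90.0]
ft_force: [-0.0, 0.2, -0.4]
width: 0.0941
```

Request:
play_rows(moves=[[[0,0.015,0,0,100],[0,0.03,0,0,100],[0,0.04,0,0,100],[0,0.05,0,0,100],[0,0.05,0,0,100]]])

```text
t: 13.03
tcp_pos: [0.4955, 0.0522, 0.0493]
tool_rot: [179.5, -0.0, 90.0]
ft_force: [0.2, -0.0, 0.6]
width: 0.0942
```

```bash
python3 d.py .5175 .05 .0455 89.9; python3 - <<'E'
from h import *
a=shot('scene');b=shot('top')
c=cv2.resize(a['image'][80:280,130:330],None,fx=4,fy=3)[:,:,::-1];d=cv2.resize(b['image'][130:300,190:400],None,fx=3.5,fy=3.5)[:,:,::-1];cv2.imwrite('pics/s12.png',c);cv2.imwrite('pics/t12.png',d)
E
```

```text
[-0.0022  0.022   0.0038  0.0015] 13.0333 [0.4955 0.0522 0.0493] [ 1.7954e+02 -2.0000e-02  8.9990e+01] [ 0.18115317 -0.02935583  0.60046583] 0.09417277094928501
```

View pics/s12.png

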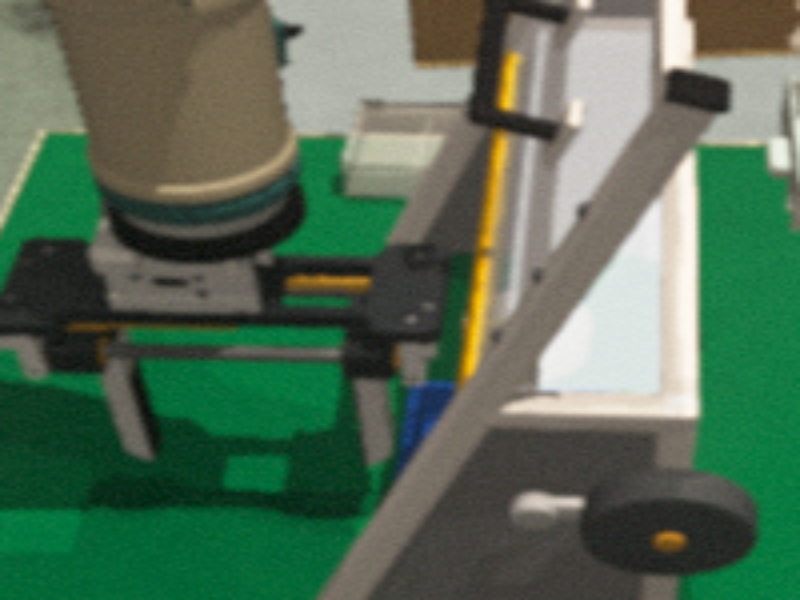

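View pics/t12.png

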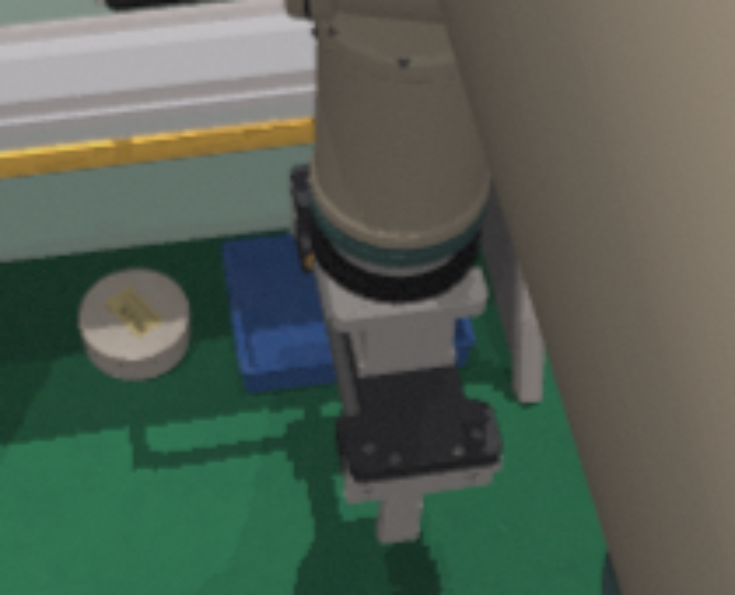

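Request:
play_rows(moves=[[[-0.002,0,0.002,0,100],[-0.002,0,0.002,0,100]]])

```text
t: 13.3
tcp_pos: [0.4903, 0.0495, 0.045]
tool_rot: [-180.0, -0.0, 89.9]
ft_force: [-0.7, -0.6, 0.1]
width: 0.0939
```

```bash
python3 d.py .5175 .05 .0455 89.9
```

```text
[ 0.0005  0.0272 -0.0005  0.0006] 13.3 [0.4903 0.0495 0.045 ] [-180.     -0.     89.94] [-0.6906494  -0.58722853  0.07981849] 0.0939433223863723
```

Request:
play_rows(moves=[[[0,0.006,0,0,100],[0,0.013,0,0,100],[0,0.02,0,0,100],[0,0.028,0,0,100],[0,0.028,0,0,100]]])

```text
t: 13.72
tcp_pos: [0.5216, 0.0496, 0.0445]
tool_rot: [179.8, 0.0, 89.9]
ft_force: [-0.1, 0.7, 0.6]
width: 0.0943
```

```bash
python3 d.py .5175 .05 .0455 89.9; python3 - <<'E'
from h import *
a=shot('scene')
c=cv2.resize(a['image'][110:260,170:290],None,fx=6,fy=4)[:,:,::-1];cv2.imwrite('pics/s13.png',c)
E
```

```text
[ 0.0004 -0.0041 -0.001   0.0008] 13.7167 [0.5216 0.0496 0.0445] [1.7984e+02 2.0000e-02 8.9940e+01] [-0.09843752  0.65591748  0.56936165] 0.09426975369109272
```

View pics/s13.png

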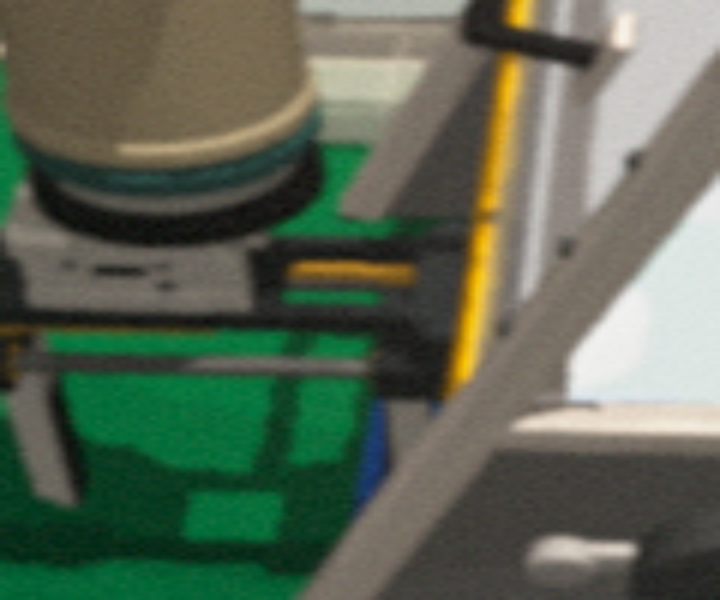

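Request:
play_rows(moves=[[[0,0,0.004,0,100],[0,0,0.008,0,100],[0,0,0.012,0,100]]])

```text
t: 14.02
tcp_pos: [0.5184, 0.0498, 0.0319]
tool_rot: [-179.9, -0.0, 89.9]
ft_force: [-0.2, 0.1, -0.2]
width: 0.0943
```

Request:
play_rows(moves=[[[0,0,0.004,0,100],[0,0,0.008,0,100],[0,-0.001,0.008,0,100],[0,-0.004,0.008,0,100],[0,-0.01,0.008,0,100]]])

```text
t: 14.43
tcp_pos: [0.5096, 0.0496, 0.0245]
tool_rot: [179.9, 0.0, 89.9]
ft_force: [1.1, 0.4, -1.4]
width: 0.0939
```

```bash
python3 d.py .5175 .05 .0455 89.9; python3 - <<'E'
from h import *
a=shot('scene');b=shot('top')
c=cv2.resize(a['image'][110:260,170:290],None,fx=6,fy=4)[:,:,::-1];cv2.imwrite('pics/s14.png',c)
d=cv2.resize(b['image'][130:300,190:400],None,fx=3.5,fy=3.5)[:,:,::-1];cv2.imwrite('pics/t14.png',d)
E
```

```text
[ 0.0004  0.0079 -0.021   0.0006] 14.4333 [0.5096 0.0496 0.0245] [1.7991e+02 1.0000e-02 8.9930e+01] [ 1.14627024  0.42528973 -1.38851024] 0.09388047327786546
```

View pics/s14.png

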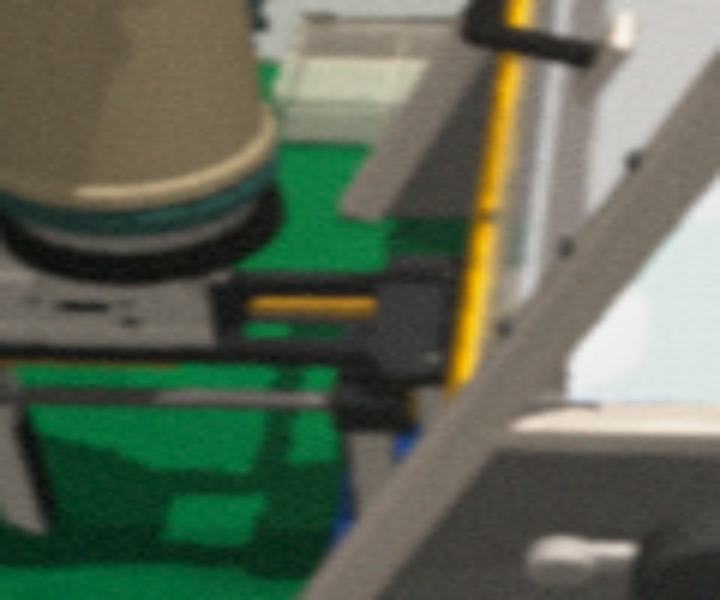

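View pics/t14.png

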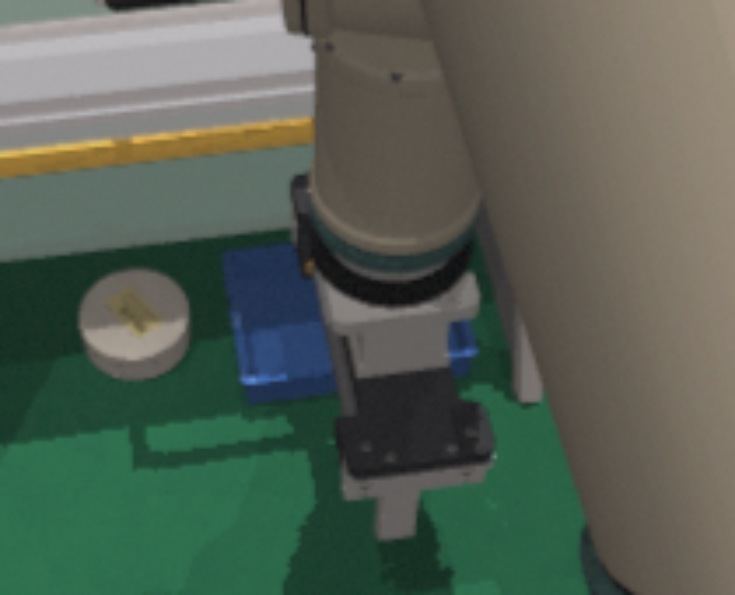

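Request:
play_rows(moves=[[[0,-0.006,0,0,100],[0,-0.014,0,0,100],[0,-0.022,0,0,100],[0,-0.03,0,0,100],[0,-0.038,0,0,100]]])

```text
t: 14.95
tcp_pos: [0.4704, 0.0498, 0.0248]
tool_rot: [179.9, -0.0, 89.9]
ft_force: [2.2, -0.4, 0.6]
width: 0.094
```

Request:
play_rows(moves=[[[0,-0.008,0,0,100],[0,-0.016,0,0,100],[0,-0.024,0,0,100],[0,-0.032,0,0,100],[0,-0.038,0,0,100]]])

```text
t: 15.37
tcp_pos: [0.4315, 0.0497, 0.0245]
tool_rot: [-179.9, -0.0, 89.9]
ft_force: [1.5, 0.8, 0.5]
width: 0.0938
```

```bash
python3 d.py .375 .05 .0255 89.9; python3 - <<'E'
from h import *
a=shot('scene');b=shot('top')
cv2.imwrite('pics/s15.png',a['image'][:,:,::-1])
d=cv2.resize(b['image'][130:330,190:400],None,fx=3,fy=3)[:,:,::-1];cv2.imwrite('pics/t15.png',d)
E
```

```text
[ 0.0002 -0.0565 -0.001   0.0005] 15.3667 [0.4315 0.0497 0.0245] [-1.7995e+02 -2.0000e-02  8.9930e+01] [1.48194188 0.808519   0.47409896] 0.09384355075737148
```

View pics/s15.png

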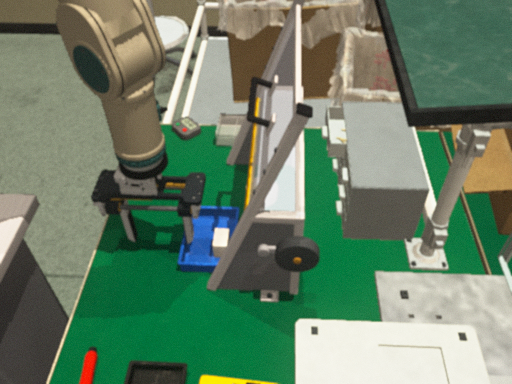

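View pics/t15.png

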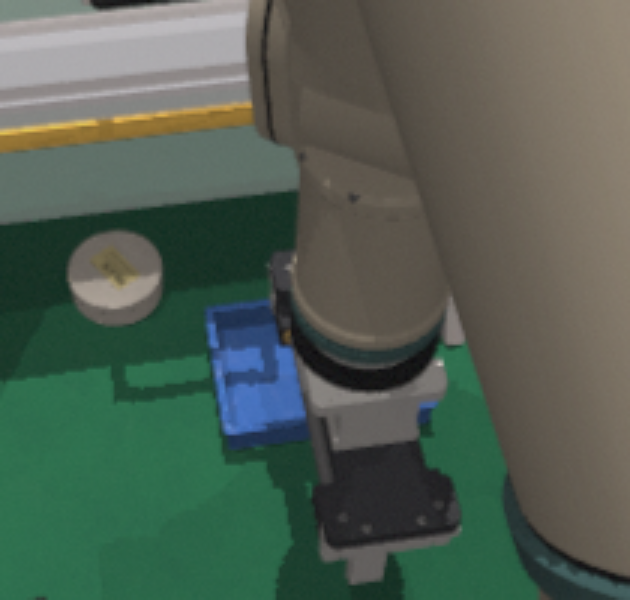

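```bash
python3 - <<'E'
from h import *
a=shot('scene')
print(onz(a,(97,245),0),onz(a,(70,320),0))
E
```

```text
[0.3138663  0.03361967 0.        ] [ 0.3134372  -0.11878082  0.        ]
```

Request:
play_rows(moves=[[[0,-0.007,0,0,100],[0,-0.014,0,0,100],[0,-0.021,0,0,100],[0,-0.028,0,0,100],[0,-0.034,0,0,100]]])

```text
t: 15.93
tcp_pos: [0.3992, 0.05, 0.0259]
tool_rot: [-179.7, 0.0, 90.0]
ft_force: [0.6, -0.4, -1.0]
width: 0.094
```

Request:
play_rows(moves=[[[0,-0.007,0,0,100],[0,-0.014,0,0,100],[0,-0.02,0,0,100],[0,-0.024,0,0,100],[0,-0.024,0,0,100]]])

```text
t: 16.35
tcp_pos: [0.3811, 0.0509, 0.0334]
tool_rot: [-179.1, 0.1, 89.9]
ft_force: [-0.2, -0.6, 0.2]
width: 0.0943
```

```bash
python3 d.py .375 .05 .0255 89.9; python3 - <<'E'
from h import *
a=shot('scene');b=shot('top')
d=cv2.resize(a['image'][130:330,80:330],None,fx=3,fy=3)[:,:,::-1];cv2.imwrite('pics/s16.png',d)
E
```

```text
[-0.0009 -0.0061  0.0079  0.0007] 16.35 [0.3811 0.0509 0.0334] [-1.7911e+02  9.0000e-02  8.9940e+01] [-0.17493832 -0.57789454  0.1533565 ] 0.09430443097673182
```

View pics/s16.png

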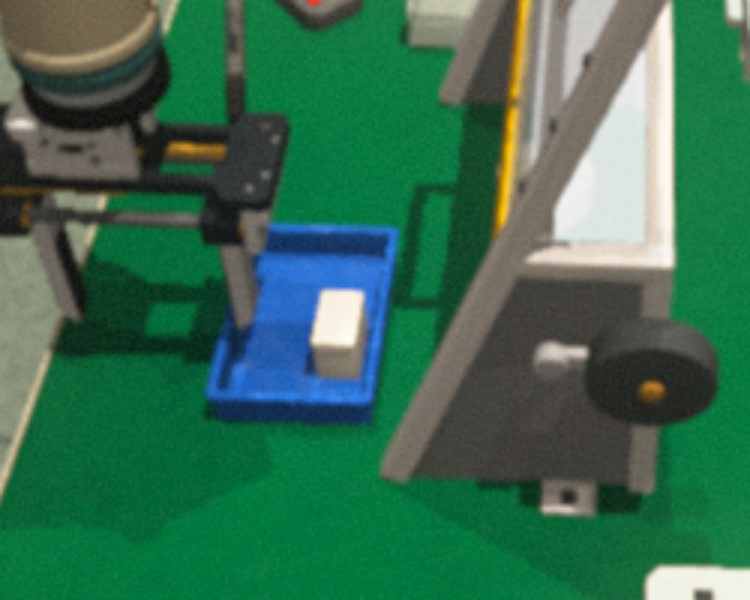

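```bash
python3 - <<'E'
from h import *
np.set_printoptions(precision=4,suppress=True)
a=shot('scene')
f=lambda u,v:(80+u/3,130+v/3)
for u,z in [((375,405),.026),((397,230),.026),((370,422),0),((208,397),.026),((385,480),0),((445,103),0)]:print(u,onz(a,f(*u),z))
E
```

```text
(375, 405) [ 0.5226 -0.0203  0.026 ]
(397, 230) [0.5195 0.1139 0.026 ]
(370, 422) [ 0.5166 -0.0142  0.    ]
(208, 397) [ 0.4265 -0.019   0.026 ]
(385, 480) [ 0.5302 -0.0529  0.    ]
(445, 103) [0.535  0.2614 0.    ]
```

Request:
play_rows(moves=[[[0,0.005,-0.012,0,100],[0,0.005,-0.035,0,60],[0,0.02,-0.04,0,0],[0,0.05,-0.04,0,0],[0,0.072,-0.04,0,0]]])

```text
t: 16.92
tcp_pos: [0.4563, 0.051, 0.0728]
tool_rot: [-179.2, 0.1, 90.0]
ft_force: [0.4, -0.2, 0.4]
width: 0.071
```

Request:
play_rows(moves=[[[0,0,0,0,0],[0,0,0,0,0],[0,0,0,0,0],[0,0,0,0,0],[0,0,0,0,0]]])

```text
t: 17.33
tcp_pos: [0.4531, 0.0508, 0.0719]
tool_rot: [-179.1, 0.1, 89.9]
ft_force: [0.0, 0.7, -0.2]
width: 0.0374
```

```bash
python3 d.py .451 .05 .026 89.9; python3 - <<'E'
from h import *
a=shot('scene');b=shot('top')
d=cv2.resize(a['image'][130:330,80:330],None,fx=3,fy=3)[:,:,::-1];cv2.imwrite('pics/s17.png',d)
E
```

```text
[-0.0008 -0.0021  0.0459  0.0003] 17.3333 [0.4531 0.0508 0.0719] [-1.7905e+02  9.0000e-02  8.9920e+01] [ 0.04290163  0.68419719 -0.22526899] 0.037412377400297396
```

View pics/s17.png

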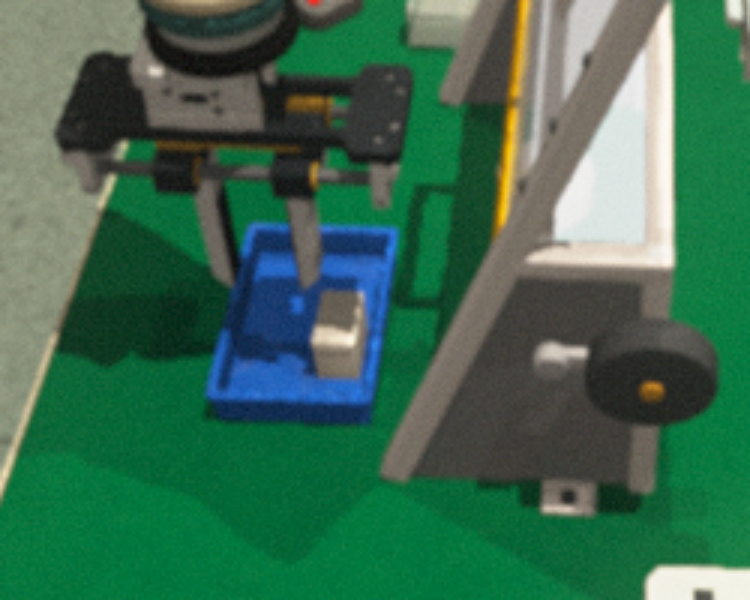

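Request:
play_rows(moves=[[[0,0,0,0,0],[0,0,0,0,0],[0,0,0,0,0],[0,0,0.01,0,0],[0,-0.001,0.025,0,0]]])

```text
t: 17.85
tcp_pos: [0.4542, 0.0508, 0.0476]
tool_rot: [-179.3, 0.1, 90.0]
ft_force: [0.9, -0.1, -0.6]
width: 0.0005
```

Request:
play_rows(moves=[[[0,0,0.01,0,0],[0,0,0.019,0,0],[0,-0.003,0.019,0,0],[0,-0.007,0.019,0,0],[0,-0.013,0.019,0,0]]])

```text
t: 18.27
tcp_pos: [0.4398, 0.0505, 0.0286]
tool_rot: [-179.2, 0.1, 89.9]
ft_force: [0.4, 0.5, -0.9]
width: 0.0003
```

```bash
python3 d.py .416 .05 .026 89.9; python3 - <<'E'
from h import *
a=shot('scene')
d=cv2.resize(a['image'][130:330,80:330],None,fx=3,fy=3)[:,:,::-1];cv2.imwrite('pics/s18.png',d)
E
```

```text
[-0.0005 -0.0238  0.0026  0.0007] 18.2667 [0.4398 0.0505 0.0286] [-1.7919e+02  1.3000e-01  8.9940e+01] [ 0.38069551  0.45368626 -0.91026402] 0.0002907448223892355
```

View pics/s18.png

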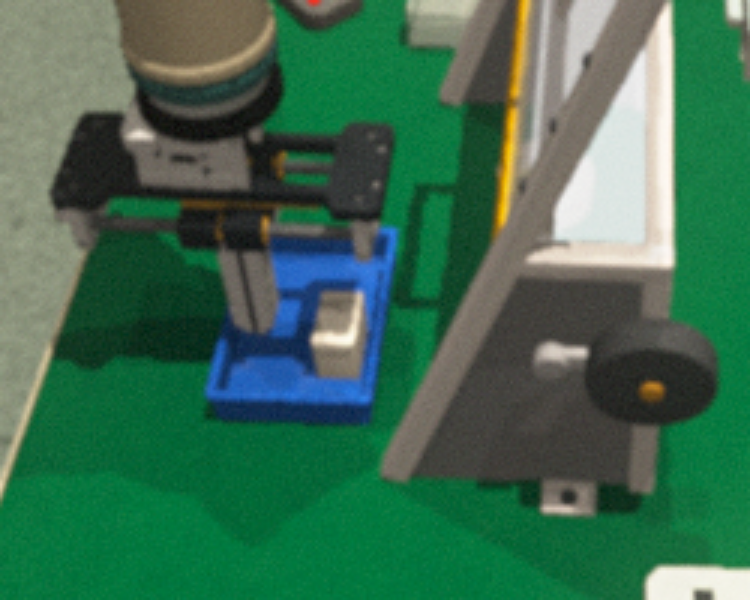

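Request:
play_rows(moves=[[[0,-0.006,0,0,0],[0,-0.013,0,0,0],[0,-0.02,0,0,0],[0,-0.025,0,0,0],[0,-0.025,0,0,0]]])

```text
t: 18.73
tcp_pos: [0.413, 0.0508, 0.0288]
tool_rot: [-179.1, 0.1, 89.9]
ft_force: [-0.1, -0.2, 1.2]
width: 0.0005
```

Request:
play_rows(moves=[[[0,0.005,-0.01,0,0],[0,0.005,-0.03,0,0],[0,0.005,-0.06,0,0],[0.02,0,-0.09,0,0],[0.05,0,-0.12,0,0]]])

```text
t: 19.15
tcp_pos: [0.4153, 0.0982, 0.1493]
tool_rot: [-179.0, 0.2, 89.6]
ft_force: [0.4, 0.5, -0.3]
width: 0.0006
```

Request:
play_rows(moves=[[[0.03,-0.01,-0.01,0,0],[0.07,-0.02,-0.02,0,0],[0.11,-0.02,-0.03,0,0],[0.15,-0.02,-0.03,0,0],[0.19,-0.02,-0.03,0,0]]])

```text
t: 19.57
tcp_pos: [0.3964, 0.2929, 0.1786]
tool_rot: [-179.2, 0.0, 90.0]
ft_force: [0.6, -0.7, 0.5]
width: 0.0
```

```bash
python3 d.py .416 .05 .026 89.9; python3 - <<'E'
from h import *
np.set_printoptions(precision=4,suppress=True)
a=shot('scene','s19');b=shot('top','t19')
d=cv2.resize(a['image'][70:330,80:330],None,fx=3,fy=2.3)[:,:,::-1];cv2.imwrite('pics/s19z.png',d)
for n in['sash_bar','sash_edge','tray','tray_back_left','tray_back_right','block','tin']:
    m=[nets.mark_of(p,n)[:1] for p in(a,b)]
    print(n,[(np.round(x[0]['uv'],1),round(x[0]['confidence'],2)) if x else None for x in m])
    if all(m): print('   tri',tri((a,b),[x[0]['uv'] for x in m]))
E
```

```text
[-0.2429  0.0197  0.1526  0.0017] 19.5667 [0.3964 0.2929 0.1786] [-1.7916e+02  4.0000e-02  8.9990e+01] [ 0.6381043  -0.73609137  0.48881852] 3.2003935785642563e-05
sash_bar [(array([249.9, 101. ]), 0.81), (array([254.3, 126.6]), 0.93)]
   tri [0.5986 0.1111 0.2756]
sash_edge [(array([249.6, 150.2]), 0.92), (array([257.3, 173.1]), 0.6)]
   tri [0.594  0.1119 0.1728]
tray [(array([169.4, 241.2]), 0.91), (array([304.5, 289.8]), 0.68)]
   tri [ 0.445   0.0487 -0.001 ]
tray_back_left [(array([198.1, 207. ]), 0.73), (array([259.1, 266. ]), 0.66)]
   tri [0.4934 0.124  0.0171]
tray_back_right [(array([186.5, 265.8]), 0.6), (array([337.7, 257.8]), 0.82)]
   tri [ 0.4897 -0.0227  0.0234]
block [(array([177.1, 246.2]), 0.73), (array([309.1, 279. ]), 0.88)]
   tri [0.4628 0.0356 0.0029]
tin [None, (array([228.9, 226. ]), 0.72)]
```

View pics/s19z.png

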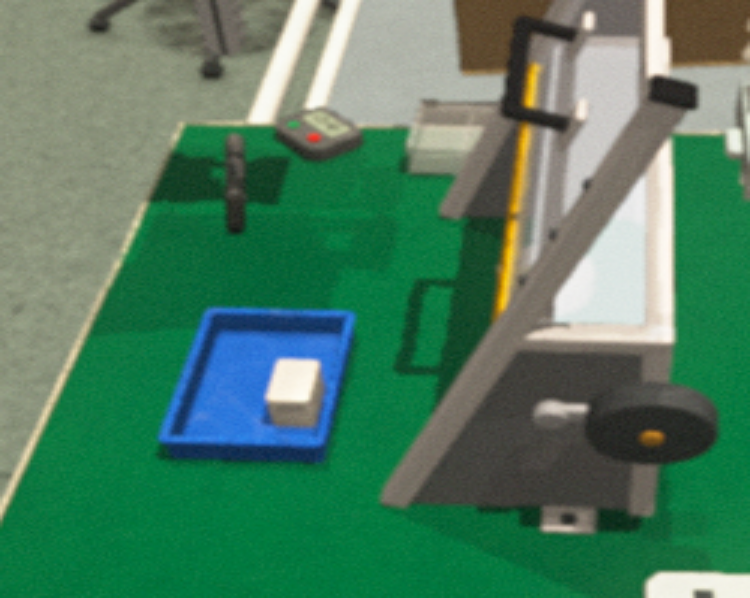

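View pics/t19.png

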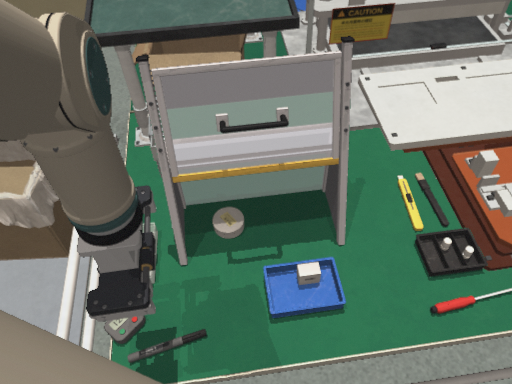

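Request:
play_rows(moves=[[[0,0,0,0,0],[0,0,0,0,0],[0,0,0,0,0]]])

```text
t: 20.62
tcp_pos: [0.3972, 0.2905, 0.1779]
tool_rot: [-179.1, 0.1, 89.9]
ft_force: [0.6, 0.4, 0.4]
width: 0.0005
```

```bash
python3 -c "
from rig import arm
print(arm.close_job())"
```

```text
the job is handed in; nothing more can be done
None
```

The sash is up, the tray is out on the mat with the block standing in it, and the tin is still in the hood. I handed the job in at about 20.6 s of the 48 s.

**Sash:** I gripped the bar and lifted the sash to about 0.175 m. After a first release, which held, I raised it a few millimetres more so the gripper would clear under it. The last pictures put the bar centre at about 0.276 m high, which is 0.175 to 0.18 m of travel. It stayed there untouched while I moved the tray.

**Tray:** I reached in under the sash and hooked the front wall from inside with one open finger. The arm ran out of reach at about 14 cm, so I drew the tray the last few centimetres with the fingers shut inside it. Its rear corners are at about x = 0.49 m, some 35 to 40 mm in front of the hood's front feet, which are at about 0.53 m.

**Last checks:** In the final pictures the arm touches nothing. Every force reading I took stayed below 10 N. The two estimates of the sash edge height differ a little: 0.164 m from an earlier reading and 0.173 m from the last. Nothing else failed.

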